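# Tap a jammed sample drawer loose and set it in the service tray

## Task

The sample drawer has jammed in its bay: take the mallet by the handle and tap lightly on the backs of the two projecting ends of the blue front plate, left and right in turn, until the drawer has walked about 2 cm out, without touching the drawer with the gripper before that; then stand the mallet upright on the bench. Draw the drawer out by one end of its front plate until its top handle is well clear of the roof, and let go with it still lying on the deck. Then take it by that handle and lay it level inside the white tray, never tipping it and leaving the other things on the bench where they are.

Things in the scene. Friction and masses are not known exactly. Their poses are not given: they have to be found in the camera images.
- bay: fixed white bay on an aluminium deck. Origin: underside, below the drawer's home place; the drawer slides out to its -x. Deck 10 mm thick, x -160 to 50, y +-85. Channel 124 mm wide, side walls with outer faces at y +-76, x -36 to 50, closed back; roof over x -36 to 50, underside at z 62, top at z 68. The drawer is loose once its origin is at x < -18 here; past x -80 it lifts straight up
- drawer: sample drawer, 0.3 to 0.5 kg, on the deck in the bay. Origin: middle of the underside of its grey box (78 in x, 120 in y, 28 mm high; 2 mm play each side in the channel). Blue front plate at x -49 to -39, 236 mm wide, z 3 to 28, both ends projecting past the bay's walls and beyond the deck. Handle on top, under the roof until drawn out. Drawn while askew it binds: square it first
- end_left (a point): middle of the back face of the front plate's left (+y) end, 39 mm before and 100 mm beside the drawer's origin, 15.5 mm up; tapped here towards its -x (a few N) the drawer turns a few degrees and binds: this end moves 5 to 20 mm, then stops hard. Then the other end comes the same way; each tap brings the whole drawer some mm out
- end_right (a point): the same point on the right (-y) end
- drawer_handle (a point): middle of the drawer's black handle bar: 60 mm along the drawer's x, 14 mm wide, 10 mm high (z 37 to 47 above its underside); point 42 mm up, 6 mm before its origin
- mallet: mallet of 0.25 kg standing on its head, handle up. Origin: underside of the head. Head 68 mm along its x with round white faces of 33 mm at both ends (x +-34, middle 18 mm up), 34 mm in y, 36 mm high. Wooden handle 22 mm in x, 20 mm in y, from the head up to z 130 mm. Best gripped with the fingers closing along its x, the direction of the blow
- mallet_grip (a point): point in the mallet's handle 98 mm above the underside of the head
- tray: fixed white tray on the bench, outside 145 x 275 mm (long along its y), inside 135 x 265 mm, floor 5 mm thick, rim 16 mm high. Origin: middle of its underside
- culture_tub: bystander: white tub with yellow lid, 68 mm across, 74 mm high
- kit_carton: bystander: small blue and white carton 52 x 76 x 42 mm
- petri_dish: bystander: petri dish 62 mm across, 14 mm high
Mind the look-alikes: they are no part of the job. Of the things that look like the mallet, the largest one is meant.

How it is judged:
On the way, in this order (a step that is already met when the one before it is completed fails the run):
1. the drawer has been tapped at least 16 mm out of its bay (x of drawer in the frame of bay below -0.016 m), for 0.1 s.
2. the drawer is drawn at least 50 mm out and let go on the deck, with the mallet already standing upright on the bench (x of drawer in the frame of bay below -0.05 m and z of drawer in the frame of bay between 0.006 and 0.014 m and contact force between the fingers and drawer below 0.1 N and angle between mallet's own z axis and vertical below 0.1 rad and height (world z) of mallet below 0.006 m), for 0.1 s.
At the end, for the whole second after the job is handed in: the drawer lies flat on the tray's floor, inside the rim (origin within 40 mm of the tray's middle, less than 10 mm above its underside, tilt under 0.06 rad, long sides along the tray within 0.2 rad), at rest; the mallet stands upright on the bench (tilt under 0.1 rad, head on the surface) (horizontal distance between drawer and tray below 0.04 m and angle between the y axis of drawer and the y axis of tray, either way round below 0.2 rad and z of drawer in the frame of tray below 0.01 m and angle between drawer's own z axis and vertical below 0.06 rad and linear speed of drawer below 0.02 m/s and angle between mallet's own z axis and vertical below 0.1 rad and height (world z) of mallet below 0.006 m); the robot touches nothing.
It fails at once if the gripper touches the drawer (over 1 N) before it is 14 mm out (contact force between the fingers and drawer above 1 N and x of drawer in the frame of bay above -0.014 m and z of drawer in the frame of bay below 0.02 m and y of drawer in the frame of bay between -0.02 and 0.02 m).
It fails at once if a blow of the mallet on the drawer over 40 N (contact force between mallet and drawer above 40 N).
It fails at once if the drawer is tipped by more than 0.3 rad (angle between drawer's own z axis and vertical above 0.3 rad).
It fails at once if a bystander is moved by more than 20 mm (distance of any of culture_tub, kit_carton, petri_dish from where it was at the start of the episode above 0.02 m).
It also fails if it takes over 72 s, if anything falls off the work surface, if the arm or the gripper's body presses on something with over 40 N, if the wrist force passes 120 N, or if a joint passes its speed limit or range.

## Robot

A 7-joint arm with a two-finger parallel gripper is mounted at the origin on a cart in front of the work surface, level with it; the furniture and walls round the work are solid. World frame = base frame: x ahead of the robot, y to its left, z up, the work surface at z = 0. Lengths are in m, angles in rad, forces in N, time in s.
With the tool pointing down it reaches from about 0.425 to 0.95 m from the base axis. Payload 16.7 kg.
Tool frame: the origin (TCP) lies at the very end of the fingers, on their centre line; the grasp point (between the pads) lies 19 mm behind it; z points along the fingers, y is the line along which they close (so a half turn about z gives the same grasp; the last joint's range is limited). The gripper opens to 94 mm and grips with 3 to 60 N. Pads are 16 mm wide; open, the fingers measure 119 mm over their backs; the gripper's body (75 mm by 177 mm) begins 78 mm behind the grasp point.
Start: joints at [1.185, 0.426, 0.074, 1.606, -0.034, 1.111, -0.067], TCP at [0.158, -0.656, 0.205] pointing down, gripper open.
Joint ranges: [-2.85, 2.85], [-0.5, 2.14], [-1.23, 1.37], [0.21, 2.46], [-1.02, 4.16], [0.16, 2.05], [-2.73, 2.73]. Speed limits (rad/s): [1.89, 1.89, 2.39, 2.39, 3.01, 3.01, 3.01].

## Interface

Orientations are given as a 3x3 rotation matrix whose columns are the frame's x, y, z axes.
In Python, from plant import bot gives the robot as it stands. Calls block until the motion is done:
- bot.reach(position, orientation): joint-space move of the TCP to a pose.
- bot.servo_line(position, orientation=None, v=0.15, force_limit=None): straight line of the TCP; orientation=None keeps the orientation; v is the mean speed in m/s. With force_limit (N) it stops when the force on the tool has changed by that much, and returns True; else False.
- bot.move_joints(angles): joint-space move.
- bot.let_go() and bot.gripper_close(newtons=None): open the fingers fully, or close them until they stop; newtons is the grip in N (None keeps the last).
- bot.wait(seconds).
- bot.inverse_kinematics(position, orientation): joint angles nearest the present ones, or None.
- bot.get_state(): the state.
- bot.capture(name): name is "side" or "top" or "wrist"; returns (picture, depth): 384x512x3 uint8, red, green, blue; 384x512 float32, m along the optical axis (not along the pixel's ray), 0 where there is no reading.
- bot.camera_info(name): a dict with "K" (3x3 intrinsics, pixels), "R" (3x3) and "t" (3): a world point X has camera coordinates R X + t; the wrist camera has in their place "T_tool_cam" (4x4, takes a point from camera to tool coordinates, whose origin is the TCP and whose axes are the flange's). Camera axes: x right, y down, z forward; pixel columns grow to the right and rows downward; lengths in m; the calibration is good to about 2 mm. A picture is of the moment at which its call begins: read the wrist's pose just before it. camera_info takes no time and is no camera call.
A pose or a line that the arm cannot do raises bot.Unreachable and nothing moves.
- bot.hand_in(): hands the job in, once; it reports no verdict.
The state is a dict: "clock": time; "joint_pos": joint angles; "qd": joint speeds; "joint_torque": joint torques, N m; "ee_pos": TCP position; "ee_rot": TCP orientation; "ft_force": force on the tool from outside, world axes, zero at the start; "wrist_torque": the same for the moment, N m; "width": opening from 0.0 (shut) to 1.0 (fully open).
Only numpy, scipy, OpenCV 4.12 (cv2) and the standard library are available. Lean on these libraries where they do the work, as an engineer would, in place of code of your own. Each camera call takes 0.05 s, during which the arm holds its last target. There are 200 camera calls.

## Working session

There is one attempt and no reset: what is moved stays moved. The work goes in short steps, each a Python script; the robot and the scene stay as the last script left them, time stands still between calls to the robot, and variables do not carry over. Pictures are saved under pics/ and viewed, on a budget of 10 in all, crops included, one or two more only if the job needs it, and the job is handed in when it is done.

```bash
mkdir -p pics; ls; python3 - <<'E'
from plant import bot
import cv2,numpy as np
for n in("top","side"):
    p,d=bot.capture(n); cv2.imwrite(f"pics/{n}0.png",p[:,:,::-1]); np.savez(f"{n}0.npz",p=p,d=d)
    i=bot.camera_info(n); print(n,i['K'],-i['R'].T@i['t'],i['R'])
print(bot.camera_info("wrist"))
s=bot.get_state();print(s['clock'],s['ee_rot'],s['ft_force'])
E
```

```text
pics
top [[362.60292887   0.         261.11355316]
 [  0.         362.60292887 190.53875341]
 [  0.           0.           1.        ]] [ 0.28785745 -0.0848224   1.31794909] [[-0.06164958 -0.99808719 -0.00461329]
 [-0.97679845  0.06128311 -0.20520516]
 [ 0.20509536 -0.00814456 -0.97870811]]
side [[362.86763524   0.         246.67848941]
 [  0.         362.86763524 194.54660234]
 [  0.           0.           1.        ]] [ 0.38769379 -1.03040064  0.85636176] [[ 0.98021516 -0.19685797 -0.02061994]
 [-0.13963325 -0.61389528 -0.7769396 ]
 [ 0.14028827  0.7644472  -0.62923738]]
{'K': array([[282.76896163,   0.        , 254.03032958],
       [  0.        , 282.76896163, 188.65191558],
       [  0.        ,   0.        ,   1.        ]]), 'T_tool_cam': array([[-7.89519254e-04, -9.71737348e-01, -2.36063347e-01,
         6.73774806e-02],
       [ 9.99999688e-01, -7.73704952e-04, -1.59622450e-04,
        -8.71697397e-04],
       [-2.75322840e-05, -2.36063399e-01,  9.71737655e-01,
        -1.77993770e-01],
       [ 0.00000000e+00,  0.00000000e+00,  0.00000000e+00,
         1.00000000e+00]])}
0.1 [[ 9.72097776e-01  2.34575765e-01 -3.53772730e-04]
 [ 2.34576015e-01 -9.72097168e-01  1.09019887e-03]
 [-8.81672356e-05 -1.14276649e-03 -9.99999343e-01]] [ 0.36569762  0.7449181  -0.10924966]
```

View pics/top0.png

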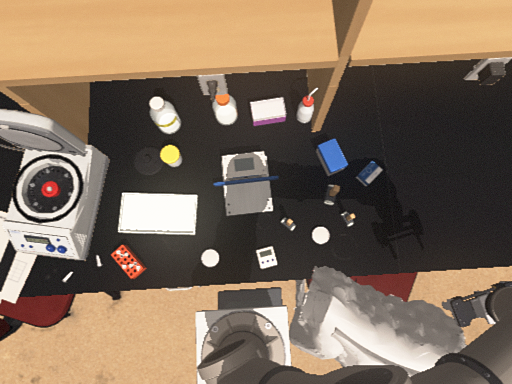

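View pics/side0.png

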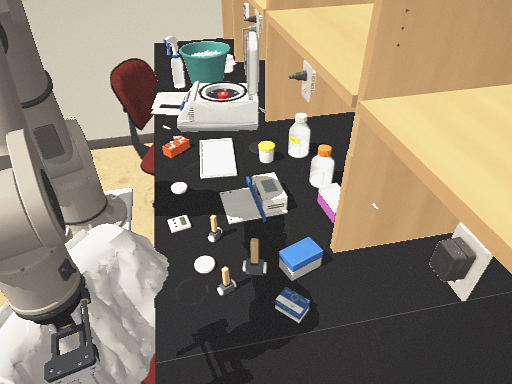

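The top view shows the bay and drawer around (247,180), the tray at (158,213), and the large mallet at (332,193) with smaller ones at (290,223) and (348,217). The shelf is at rows 0–80. Next I'll turn these into positions.

```bash
cat > h.py <<'E'
import numpy as np, cv2
def cloud(d,K,R,t):
    v,u=np.mgrid[:d.shape[0],:d.shape[1]]
    c=np.stack([(u-K[0,2])/K[0,0]*d,(v-K[1,2])/K[1,1]*d,d],-1)
    return (c-t)@R          # R^T (c-t)
def rect(P,m):
    q=P[m]; 
    if len(q)<5: return len(q)
    (c,s,a)=cv2.minAreaRect((q[:,:2]*1000).astype(np.float32))
    return len(q),np.round(c,1),np.round(s,1),round(a,2),'z',np.round(np.percentile(q[:,2],[5,50,95])*1000,1)
def box(P,x0,x1,y0,y1,z0,z1):
    return (P[...,0]>x0)&(P[...,0]<x1)&(P[...,1]>y0)&(P[...,1]<y1)&(P[...,2]>z0)&(P[...,2]<z1)
E
python3 - <<'E'
from plant import bot
from h import *
for n in("top","side"):
    f=np.load(n+"0.npz");p=f['p'].astype(int);d=f['d'];i=bot.camera_info(n)
    P=cloud(d,i['K'],i['R'],i['t']); ok=d>0
    np.save(n+"P.npy",P)
    if n=="top":
        for nm,(u,v) in dict(plateL=(216,184),plateR=(276,178),roof=(240,163),tray=(158,213),mal=(332,186),m2=(291,218),m3=(346,212),tub=(171,155),carton=(371,172),bluebox=(332,155),petriA=(210,257),petriB=(320,235),bench=(200,180),deck=(245,205),shelf=(200,60),b1=(165,115),b2=(225,108),gray=(245,150)).items(): print(nm,np.round(P[v,u],3))
    blue=ok&(p[...,2]>p[...,0]+50)&(p[...,2]>60)
    print(n,'plate',rect(P,blue&box(P,.45,.8,-.2,.2,.02,.06)))
    print('roof',rect(P,ok&box(P,.45,.85,-.12,.12,.055,.09)))
    print('deck',rect(P,ok&box(P,.40,.72,-.12,.12,.005,.016)&(p.sum(-1)>200)))
    print('tray',rect(P,ok&box(P,.35,.65,.05,.45,.002,.03)&(p.sum(-1)>450)))
    for k,(x,y) in dict(mal=(.57,-.3),m2=(.45,-.15),m3=(.47,-.33)).items(): pass
    for z in (.02,.1): print('tall',z,[ (np.round(P[m].mean(0),3)) for m in [box(P,.3,.8,-.5,-.1,z,z+.2)&ok] if m.any()])
E
```

```text
plateL [0.591 0.066 0.035]
plateR [ 0.6   -0.153  0.032]
roof [ 0.656 -0.026  0.066]
tray [0.502 0.285 0.008]
mal [ 0.557 -0.353  0.035]
m2 [ 0.454 -0.198  0.005]
m3 [ 0.462 -0.397  0.02 ]
tub [0.698 0.219 0.075]
carton [ 0.598 -0.497  0.044]
bluebox [ 0.664 -0.358  0.067]
petriA [0.333 0.1   0.013]
petriB [ 0.386 -0.296  0.015]
bench [0.617 0.129 0.005]
deck [ 0.512 -0.034  0.01 ]
shelf [0.798 0.039 0.505]
b1 [0.825 0.223 0.137]
b2 [0.846 0.015 0.12 ]
gray [ 0.725 -0.044  0.001]
top plate (36, array([597.6, -39.7]), array([ 10.1, 226.3]), 3.03, 'z', array([28.8, 37.4, 44.3]))
roof (1164, array([726.2, -32.8]), array([246.3, 176.6]), 0.61, 'z', array([63.3, 68.1, 73.9]))
deck (1303, array([596.8, -38.5]), array([234.8, 164.3]), 1.02, 'z', array([ 6.2, 10.2, 14.4]))
tray (2749, array([471.3, 249.7]), array([366.6, 203.4]), 82.29, 'z', array([ 2.6,  6.1, 16.5]))
tall 0.02 [array([ 0.62 , -0.33 ,  0.066])]
tall 0.1 [array([ 0.745, -0.322,  0.195])]
side plate (144, array([597.9, -44.1]), array([ 10.2, 232.9]), 2.87, 'z', array([25.9, 36.8, 39.7]))
roof (862, array([726.3, -39.6]), array([160.4, 247.6]), 89.94, 'z', array([60.3, 68.1, 72.2]))
deck (945, array([587. , -38.6]), array([214.9, 162.8]), 0.0, 'z', array([ 7. , 10. , 12.9]))
tray (1225, array([468. , 252.4]), array([349.9, 229.2]), 89.13, 'z', array([ 2.6,  5.5, 16.1]))
tall 0.02 [array([ 0.625, -0.333,  0.066])]
tall 0.1 [array([ 0.749, -0.329,  0.193])]
```

```bash
python3 - <<'E'
from h import *
for n in("top","side"):
    P=np.load(n+"P.npy");d=np.load(n+"0.npz")['d'];ok=d>0
    for nm,b in dict(head=(.5,.61,-.41,-.27,.012,.045),hand=(.5,.62,-.42,-.27,.06,.15),tub=(.6,.77,.16,.28,.06,.09),bluebox=(.6,.75,-.45,-.28,.05,.08),shelf=(.6,1.2,-.6,.5,.3,.6)).items(): print(n,nm,rect(P,ok&box(P,*b)))
    q=ok&box(P,.7,1.2,-.6,.5,.3,.6); print(P[q].min(0) if q.any() else 0)
    q=ok&box(P,.2,1.0,-.2,.5,.1,1.2); print('tallmin', P[q].min(0))
    m=box(P,.3,.6,.05,.5,.0115,.022)&ok; print('trayrim',rect(P,m))
E
python3 - <<'E'
from plant import bot
from h import *
Rd=np.diag([1.,-1,-1])
try:
    bot.reach([.50,-.35,.28],Rd)
except bot.Unreachable as e: print('unreach',e)
s=bot.get_state();print(s['clock'],s['ee_pos'])
p,d=bot.capture("wrist");i=bot.camera_info("wrist")
T=np.eye(4);T[:3,:3]=s['ee_rot'];T[:3,3]=s['ee_pos'];T=T@i['T_tool_cam']
R=T[:3,:3].T; P=cloud(d,i['K'],R,-R@T[:3,3]);ok=d>0
np.savez("w1.npz",p=p,d=d,P=P);cv2.imwrite("pics/w1.png",p[:,:,::-1])
for nm,b in dict(head=(.5,.61,-.41,-.27,.012,.045),hand=(.5,.62,-.42,-.27,.06,.15),top=(.5,.62,-.42,-.27,.12,.15)).items(): print(nm,rect(P,ok&box(P,*b)))
E
```

```text
top head (120, array([ 554.5, -351.6]), array([ 36. , 113.6]), 78.08, 'z', array([17. , 34.2, 40.4]))
top hand (116, array([ 573.9, -350.5]), array([ 43.7, 107.5]), 70.94, 'z', array([ 64. ,  86.3, 132.5]))
top tub (281, array([704.2, 223.5]), array([67.3, 64.5]), 60.14, 'z', array([67.2, 74.1, 77.7]))
top bluebox (604, array([ 665.4, -360.3]), array([110.4,  69.6]), 20.11, 'z', array([58.7, 69.5, 74. ]))
top shelf (32791, array([840.2, -50. ]), array([1099.9,  321.1]), 89.97, 'z', array([474.5, 505. , 507.9]))
[ 0.70006737 -0.59996885  0.30006292]
tallmin [ 0.51228124 -0.19995073  0.10000836]
trayrim (616, array([447.1, 277.4]), array([448.6, 295.2]), 88.83, 'z', array([12. , 15.4, 20.3]))
side head (289, array([ 554. , -354.9]), array([ 38. , 113.1]), 73.8, 'z', array([14.1, 33.1, 41.1]))
side hand (261, array([ 576.8, -353.2]), array([ 50.2, 112.5]), 66.91, 'z', array([ 63.1,  85.8, 130. ]))
side tub (150, array([703.6, 220.4]), array([63.7, 66. ]), 80.41, 'z', array([63.8, 73.5, 76.7]))
side bluebox (854, array([ 664.2, -360.6]), array([112.7,  70.1]), 19.97, 'z', array([54.8, 70. , 72.6]))
side shelf (24656, array([939.6, -50. ]), array([ 520.9, 1099.7]), 0.03, 'z', array([360.1, 505.5, 582. ]))
[ 0.70002818 -0.59993706  0.30004654]
tallmin [ 0.48806996 -0.19995993  0.10002421]
trayrim (345, array([446.3, 278.8]), array([446.2, 295.8]), 88.64, 'z', array([12.2, 14.9, 20.2]))
1.8 [ 0.49927498 -0.35106858  0.27979308]
head (616, array([ 553.9, -354. ]), array([ 36.8, 115.5]), 75.71, 'z', array([24. , 33.9, 36. ]))
hand (726, array([ 569.1, -366.8]), array([ 57.4, 103.5]), 87.63, 'z', array([ 66.5,  70.2, 129.3]))
top (306, array([ 529.3, -347.7]), array([19.6, 21.7]), 70.94, 'z', array([125.3, 128.1, 129.7]))
```

View pics/w1.png

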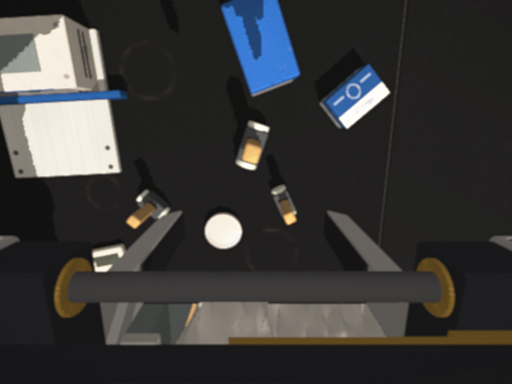

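The wrist view shows the large mallet at (253,145), with its head running from (245,165) to (258,125). The petri dish is at (223,230), and two decoy mallets at (147,208) and (285,205). The carton is at (355,97).

```bash
python3 - <<'E'
from h import *
f=np.load("w1.npz");P=f['P'];ok=f['d']>0;p=f['p'].astype(int)
nb=ok&~((p[...,2]>p[...,0]+40))
for zz in ((.025,.04),(.02,.045)):
  for x1 in (.575,.585):
    q=nb&box(P,.48,x1,-.41,-.29,*zz);print(rect(P,q),P[q].min(0),P[q].max(0))
print(rect(P,nb&box(P,.48,.6,-.41,-.29,.122,.14)))
b=ok&(p[...,2]>p[...,0]+50); print('plate right',rect(P,b&box(P,.5,.7,-.2,.2,.02,.06)))
q=b&box(P,.5,.7,-.18,.2,.02,.06); print(P[q].min(0))
print('roof',rect(P,ok&box(P,.5,.8,-.15,.1,.062,.075)))
print('deck',rect(P,ok&box(P,.4,.585,-.15,.1,.007,.014)&(p.sum(-1)>250)))
# side rim of tray: top cam
P=np.load("topP.npy");f=np.load("top0.npz");w=(f['p'].astype(int).min(-1)>150)&(f['d']>0)
q=w&box(P,.40,.60,.13,.44,-.005,.022)
n,l,s,c=cv2.connectedComponentsWithStats(q.astype(np.uint8)); k=l[213,158]; print('tray',rect(P,l==k))
E
```

```text
(591, array([ 529.1, -347.7]), array([33.9, 67.7]), 70.7, 'z', array([28.3, 33.8, 35.7])) [ 0.49469534 -0.37000103  0.02507854] [ 0.56486594 -0.32421767  0.0364752 ]
(591, array([ 529.1, -347.7]), array([33.9, 67.7]), 70.7, 'z', array([28.3, 33.8, 35.7])) [ 0.49469534 -0.37000103  0.02507854] [ 0.56486594 -0.32421767  0.0364752 ]
(635, array([ 529.1, -347.7]), array([33.9, 67.7]), 70.76, 'z', array([25.9, 33.8, 35.9])) [ 0.49363072 -0.3731603   0.02070174] [ 0.56486594 -0.32243475  0.0447992 ]
(635, array([ 529.1, -347.7]), array([33.9, 67.7]), 70.76, 'z', array([25.9, 33.8, 35.9])) [ 0.49363072 -0.3731603   0.02070174] [ 0.56486594 -0.32243475  0.0447992 ]
(306, array([ 529.3, -347.7]), array([19.6, 21.7]), 70.94, 'z', array([125.3, 128.1, 129.7]))
plate right (919, array([599.1, -74.1]), array([ 10. , 175.3]), 3.11, 'z', array([28.8, 36.3, 37.9]))
[ 0.59067308 -0.16174168  0.02009146]
roof (5330, array([648.8, -65.4]), array([ 87.1, 103.7]), 3.0, 'z', array([65. , 66.7, 68.3]))
deck (6998, array([535. , -46.5]), array([107.6, 170.3]), 2.63, 'z', array([ 7.4,  8.7, 10. ]))
tray (3013, array([501.9, 287.4]), array([284.1, 146. ]), 84.86, 'z', array([ 1. ,  5.6, 15.9]))
```

```bash
cat >> h.py <<'E'
def tool(phi):   # tool down, closing line (y) at heading phi
    c,s=np.cos(phi),np.sin(phi); return np.array([[-s,c,0],[c,s,0],[0,0,-1.]])
BY=np.radians(3.0); BO=np.array([.6415,-.0411])
def bay(x,y,z): return np.array([*(BO+np.array([x*np.cos(BY)-y*np.sin(BY),x*np.sin(BY)+y*np.cos(BY)])),z])
MY=np.radians(-19.2); MO=np.array([.529,-.3477])
E
python3 - <<'E'
from plant import bot
from h import *
for o in (0,np.pi):
    for P,ph in (([*MO,.2],MY),(bay(0,.105,.15),BY),(bay(0,-.105,.09),BY),(bay(0,.105,.09),BY),(bay(-.06,.1,.03),BY),(np.array([.5,.287,.1]),0)):
        q=bot.inverse_kinematics(P,tool(ph+o)); print(o,None if q is None else np.round(q,2))
E
```

```text
0 [ 0.67  0.38 -0.25  1.7   0.1   1.08  0.06]
0 [ 0.18  0.47 -0.5   1.72  0.25  1.02 -0.36]
0 [ 0.4   0.55 -0.38  1.71  0.24  0.93 -0.02]
0 [ 0.16  0.53 -0.49  1.76  0.3   0.92 -0.4 ]
0 [ 0.19  0.53 -0.5   1.93  0.36  0.76 -0.47]
0 [-0.    0.5  -0.81  1.89  0.45  0.94 -1.02]
3.141592653589793 [-0.32  0.67  1.21  1.75 -0.67  1.21 -2.39]
3.141592653589793 [-0.98  0.76  1.21  1.79 -0.77  1.17 -2.61]
3.141592653589793 [-0.54  0.77  1.01  1.77 -0.75  1.04 -2.33]
3.141592653589793 [-0.96  0.87  1.2   1.83 -0.91  1.12 -2.51]
3.141592653589793 [-0.93  0.76  1.01  2.   -0.85  0.88 -2.53]
3.141592653589793 [ 0.14  0.59 -1.03  1.88  0.6   1.01  2.  ]
```

```bash
cat > tap.py <<'E'
from plant import bot
from h import *
B0=np.array([.079])[0]; ZT=B0+.012; ZH=B0+.085
def inbay(p): 
    d=np.array(p[:2])-BO; c,s=np.cos(BY),np.sin(BY); return np.array([c*d[0]+s*d[1],-s*d[0]+c*d[1]])
def tap(side,face0,travel=.03,F=9):
    """side +1/-1; face0: bay x of the plate's back face there (expected)"""
    x0=face0+.034+.006; y=side*.105
    bot.servo_line(bay(x0,y,ZH),tool(BY),v=.35)
    bot.servo_line(bay(x0,y,ZT),v=.2)
    f0=bot.get_state()['ft_force']
    hit=bot.servo_line(bay(x0-.006-travel,y,ZT),v=.03,force_limit=F)
    s=bot.get_state(); xe=inbay(s['ee_pos'])[0]-.034
    print('tap',side,hit,'face at',round(xe,4),'dF',np.round(s['ft_force']-f0,1),'t',s['clock'])
    bot.servo_line(bay(xe+.034+.008,y,ZT),v=.15)
    bot.servo_line(bay(xe+.034+.008,y,ZH),v=.25)
    return xe
E
python3 - <<'E'
from tap import *
bot.servo_line([*MO,.20],tool(MY),v=.2)
bot.servo_line([*MO,.079],v=.15)
bot.gripper_close(50); s=bot.get_state(); print(s['width'],s['ee_pos'],s['clock'])
bot.servo_line([*MO,.165],v=.2)
bot.servo_line(bay(.01,-.14,ZH),tool(BY),v=.25)
p,d=bot.capture("side");cv2.imwrite("pics/s1.png",p[:,:,::-1]);s=bot.get_state();print(s['clock'],s['ft_force'])
tap(-1,-.039)
E
```

```text
0.2291133141889161 [ 0.52887838 -0.34762233  0.07883099] 5.2917
6.925 [ 0.04161871 -0.87474942 -2.88495051]
tap -1 True face at -0.0474 dF [2.8 0.2 0.9] t 8.35
```

View pics/s1.png

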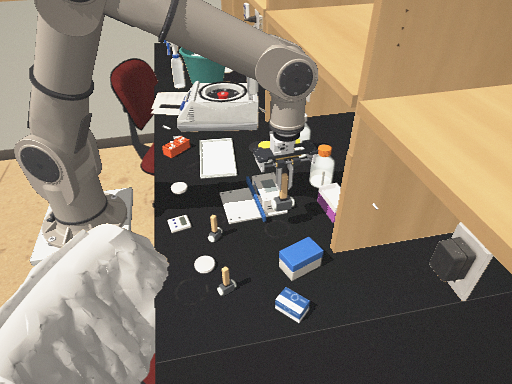

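The mallet hangs upright in the gripper at (283,195), beside the drawer's right end. The first tap moved that end about 8 mm. Next taps, alternating.

```bash
python3 - <<'E'
from tap import *
xl=tap(1,-.036)
xr=tap(-1,-.043)
xl=tap(1,xl+.003)
print('mean origin', (xl+xr)/2+.039)
E
```

```text
tap 1 True face at -0.0539 dF [ 4.1 -0.   1.9] t 11.1333
tap -1 True face at -0.0619 dF [ 2.9 -0.1  1.7] t 13.9333
tap 1 True face at -0.0726 dF [ 2.5 -0.5  1.1] t 16.7833
mean origin -0.028256462536586265
```

```bash
cat >> tap.py <<'E'
def plate():
    for n in("top","side"):
        p,d=bot.capture(n);i=bot.camera_info(n);P=cloud(d,i['K'],i['R'],i['t']);p=p.astype(int)
        q=(d>0)&(p[...,2]>p[...,0]+50)&(p[...,2]>60)&box(P,.45,.7,-.2,.2,.02,.06)
        r=rect(P,q); print(n,r, 'bay',inbay(r[1]/1000) if not isinstance(r,int) else '')
        cv2.imwrite(f"pics/last_{n}.png",p[:,:,::-1])
E
python3 - <<'E'
from tap import *
plate(); print(bot.get_state()['clock'])
E
```

```text
top (103, array([ 580.8, -104.1]), array([  9.8, 118.7]), 8.37, 'z', array([28.1, 37.4, 41.7])) bay [-0.06391398 -0.05973687]
side (178, array([572.7, -50.4]), array([ 11. , 234.6]), 8.41, 'z', array([23.4, 36.7, 40.1])) bay [-0.06919244 -0.00568654]
17.575[ WARN:0@0.380] global loadsave.cpp:1063 imwrite_ Unsupported depth image for selected encoder is fallbacked to CV_8U.
```

The drawer is about 25 mm out and about 5° askew, with its left end leading. I'll tap the right end just enough to square it, then stand the mallet back in its old place.

```bash
python3 - <<'E'
from tap import *
tap(-1,-.0546,travel=.0185,F=9)
bot.servo_line(bay(.03,-.14,ZH),v=.3)
bot.servo_line([*MO,.165],tool(MY),v=.25)
bot.servo_line([*MO,.095],v=.2)
print(bot.servo_line([*MO,.0785],v=.03,force_limit=6), bot.get_state()['ee_pos'])
bot.let_go(); bot.servo_line([*MO,.19],v=.2); bot.wait(.2)
plate(); print(bot.get_state()['clock'])
E
```

```text
tap -1 False face at -0.0728 dF [5.  1.2 1. ] t 19.8083
True [ 0.52891145 -0.34774042  0.07877609]
top (95, array([ 568. , -104.6]), array([  9.7, 112.2]), 0.37, 'z', array([27.6, 37.1, 42. ])) bay [-0.0767226  -0.05956628]
side (82, array([567.5, -91. ]), array([ 10. , 142.2]), 0.89, 'z', array([25.7, 37. , 40.2])) bay [-0.07651015 -0.04595875]
25.175[ WARN:0@2.067] global loadsave.cpp:1063 imwrite_ Unsupported depth image for selected encoder is fallbacked to CV_8U.
```

View pics/last_side.png

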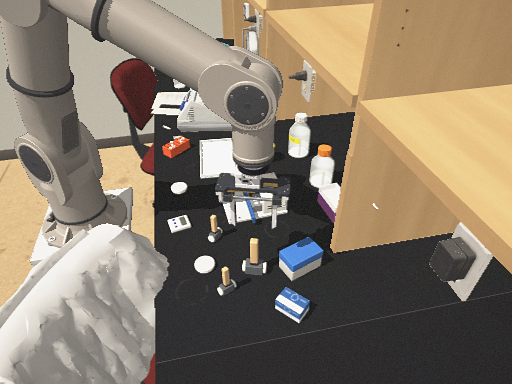

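The mallet stands upright at (254,255). The drawer is about 33 mm out and still 2.4° askew, now with the right end leading. I'll grip the right end, square it while drawing, and pull it out.

```bash
python3 - <<'E'
from tap import *
Y1=np.radians(.6)
a=np.array([-.079,-.105])
bot.servo_line(bay(*a,.19),tool(Y1),v=.3)
bot.servo_line(bay(*a,.06),v=.25)
bot.servo_line(bay(*a,.010),v=.1,force_limit=8)
bot.gripper_close(35)
s=bot.get_state();print(s['width'],s['ee_pos'],s['ft_force'])
g=inbay(s['ee_pos'])
h=bot.servo_line(bay(g[0]-.016+.0044,g[1]-.0018,.010),tool(BY),v=.04,force_limit=25)
print(h,bot.get_state()['ft_force'])
h=bot.servo_line(bay(g[0]-.070+.0044,g[1]-.0018,.010),v=.06,force_limit=25)
s=bot.get_state();print(h,s['ft_force'],inbay(s['ee_pos']),s['clock'])
E
```

```text
0.10160853086393838 [ 0.56821529 -0.14994166  0.01001082] [ 0.33169358  0.42107635 -0.27519115]
False [-2.13573935 -1.61736718  1.73130215]
False [-0.3176825  -2.18398569  1.6495362 ] [-0.14443935 -0.1069305 ] 30.0583
```

```bash
python3 - <<'E'
from tap import *
bot.let_go(); bot.wait(.15)
g=bot.get_state()['ee_pos']
bot.servo_line([g[0],g[1],.10],v=.15)
ph=BY-np.pi/2
print([None if q is None else np.round(q,2) for q in (bot.inverse_kinematics([.5,.287,.05],tool(np.radians(-5)-np.pi/2)),bot.inverse_kinematics([.5,.287,.05],tool(np.radians(-5)+np.pi/2)))])
bot.servo_line([.50,-.04,.26],tool(ph),v=.3)
s=bot.get_state();p,d=bot.capture("wrist");i=bot.camera_info("wrist")
T=np.eye(4);T[:3,:3]=s['ee_rot'];T[:3,3]=s['ee_pos'];T=T@i['T_tool_cam']
R=T[:3,:3].T; P=cloud(d,i['K'],R,-R@T[:3,3]);ok=d>0;q=p.astype(int)
np.savez("w2.npz",p=p,d=d,P=P);cv2.imwrite("pics/w2.png",p[:,:,::-1])
b=ok&(q[...,2]>q[...,0]+50)
print('plate',rect(P,b&box(P,.45,.6,-.2,.13,.02,.06)))
print('bar',rect(P,ok&box(P,.48,.6,-.1,.05,.050,.064)))
print(s['clock'],bay(-.1,0,0),bay(-.106,0,0))
pt,dt=bot.capture("top");cv2.imwrite("pics/t2.png",pt[:,:,::-1]);i=bot.camera_info("top");P=cloud(dt,i['K'],i['R'],i['t'])
q=(pt.astype(int).min(-1)>140)&(dt>0)&box(P,.40,.60,.13,.44,-.005,.022)
n,l,_,_=cv2.connectedComponentsWithStats(q.astype(np.uint8)); print('tray',rect(P,l==l[213,158]))
for z in(.010,.014): print('rim',rect(P,(l==l[213,158])&(P[...,2]>z)))
E
```

```text
[array([-0.46,  0.46, -0.22,  1.94,  0.14,  0.75, -2.42]), array([-0.02,  0.58, -0.79,  1.92,  0.53,  0.87,  0.39])]
plate (959, array([497.2, -48.8]), array([ 10.1, 234.3]), 2.49, 'z', array([35.2, 36.6, 37.9]))
bar (459, array([535.3, -47. ]), array([58.7, 13.4]), 3.05, 'z', array([53.3, 55.4, 57. ]))
34.0083 [ 0.54163705 -0.0463336   0.        ] [ 0.53564527 -0.04664761  0.        ]
tray (3022, array([502. , 288.5]), array([284.1, 146.5]), 84.78, 'z', array([ 0.7,  5.7, 15.4]))
rim (418, array([502.2, 284.3]), array([275.9, 145.3]), 84.74, 'z', array([10.2, 14.1, 19.5]))
rim (212, array([501.7, 283.5]), array([274.4, 144.3]), 84.65, 'z', array([14.3, 16.6, 20.4]))
```

View pics/w2.png

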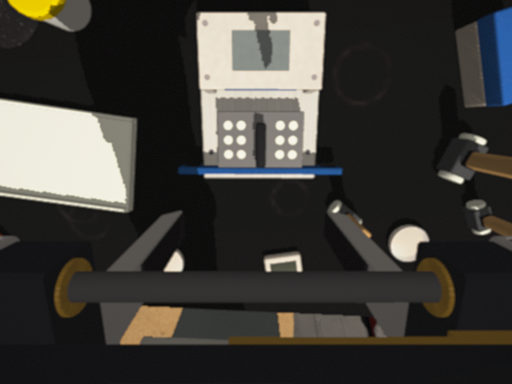

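The wrist view shows the drawer square and drawn well clear of the roof. The bar runs down column 260, rows 110–167, and the front plate is at row 171. Now I'll grip the handle.

```bash
python3 - <<'E'
from tap import *
f=np.load("w2.npz");P=f['P'];ok=f['d']>0
zs=P[ok&box(P,.51,.565,-.1,-.058,.015,.08)][:,2]; zs2=P[ok&box(P,.51,.565,-.037,.01,.015,.08)][:,2]
zm=max(np.percentile(zs,98),np.percentile(zs2,98)); print('box top',zm)
zg=float(np.clip(zm+.003,.041,.046)); ph=np.radians(2.8)-np.pi/2; c=[.5353,-.047]
bot.servo_line([*c,.10],tool(ph),v=.2)
hit=bot.servo_line([*c,zg],v=.08,force_limit=8)
print(hit); bot.gripper_close(55)
s=bot.get_state();print(zg,s['width'],s['ee_pos'],s['ft_force'])
bot.servo_line([*c,zg+.03],v=.06); bot.wait(.2)
s=bot.get_state();print(s['width'],s['ft_force'],s['wrist_torque'],s['clock'])
E
```

```text
box top 0.03894538037613824
False
0.04194538037613824 0.14244485244174832 [ 0.53530443 -0.04697488  0.04193502] [ 0.3651634  -0.1435842  -0.25801976]
0.14679411585290453 [-0.34970843 -0.70906901 -4.13595115] [ 0.01895432 -0.06421832 -0.00484642] 38.0083
```

```bash
python3 - <<'E'
from tap import *
zg=.0419; c=[.5353,-.047]; t=[.501,.284]; R=tool(np.radians(-5.3)-np.pi/2)
bot.servo_line([*c,zg+.05],v=.1)
bot.servo_line([*t,zg+.05],R,v=.15)
bot.servo_line([*t,zg+.008],v=.1)
h=bot.servo_line([*t,zg-.007],v=.02,force_limit=3)
s=bot.get_state();print(h,s['ee_pos'],s['ft_force'],s['clock'])
bot.let_go();bot.wait(.3)
bot.servo_line([*t,.12],v=.12)
bot.servo_line([.47,.10,.30],tool(BY-np.pi/2),v=.25)
s=bot.get_state();p,d=bot.capture("wrist");i=bot.camera_info("wrist")
T=np.eye(4);T[:3,:3]=s['ee_rot'];T[:3,3]=s['ee_pos'];T=T@i['T_tool_cam']
R=T[:3,:3].T; P=cloud(d,i['K'],R,-R@T[:3,3]);ok=d>0;q=p.astype(int)
cv2.imwrite("pics/w3.png",p[:,:,::-1])
b=ok&(q[...,2]>q[...,0]+50)
print('plate',rect(P,b&box(P,.4,.6,.1,.45,.015,.06)));print('bar',rect(P,ok&box(P,.42,.6,.15,.4,.044,.064)))
for n in("top","side"):
    p,d=bot.capture(n);cv2.imwrite(f"pics/end_{n}.png",p[:,:,::-1])
    i=bot.camera_info(n);P=cloud(d,i['K'],i['R'],i['t']);q=p.astype(int)
    b=(d>0)&(q[...,2]>q[...,0]+50)
    print(n,'plate',rect(P,b&box(P,.4,.6,.1,.45,.015,.06)),'bar',rect(P,(d>0)&box(P,.42,.6,.15,.4,.044,.064)))
    print('mallet top',rect(P,(d>0)&box(P,.48,.6,-.41,-.29,.12,.14)))
    print('tub',rect(P,(d>0)&box(P,.6,.77,.16,.28,.06,.09)))
print(bot.get_state()['clock'])
E
```

```text
True [0.50093924 0.28390159 0.03693414] [-0.71685808 -1.08652661  5.68914393] 41.9167
plate (765, array([463.4, 288.2]), array([232.3,   8.9]), 84.65, 'z', array([30.1, 31.6, 33. ]))
bar (408, array([500.5, 283.3]), array([13.9, 59.7]), 85.0, 'z', array([46.3, 50.2, 51.8]))
top plate (37, array([472.2, 379.1]), array([47.7,  7.7]), 86.37, 'z', array([29.8, 33.4, 37.6])) bar 0
mallet top (41, array([ 528.6, -347.3]), array([19.8, 22. ]), 64.62, 'z', array([124. , 128.4, 132.3]))
tub 0
side plate (58, array([464. , 283.9]), array([232.4,   7.5]), 85.06, 'z', array([27.3, 32.4, 35.9])) bar (40, array([500.8, 283.1]), array([20.4, 55.1]), 85.32, 'z', array([45.1, 50.6, 53.6]))
mallet top (59, array([ 528.7, -347.3]), array([21.7, 19.4]), 77.89, 'z', array([121.1, 128.6, 131. ]))
tub (147, array([704.1, 220.5]), array([66.4, 63.3]), 6.51, 'z', array([63. , 73.5, 77.1]))
45.6833
```

View pics/end_side.png

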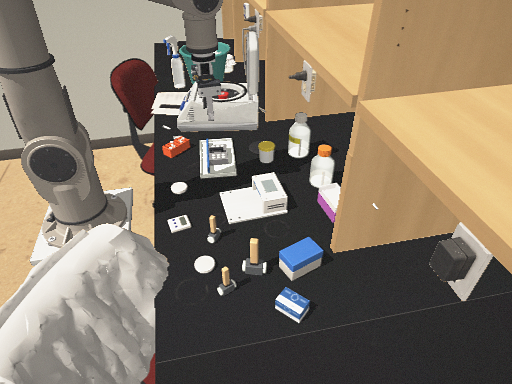

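The drawer lies level in the tray at (217,157). The mallet stands upright at (254,255), and the bystanders are where they were. Handing in.

```bash
python3 -c "
from plant import bot
print(bot.hand_in(), bot.get_state()['clock'])"
```

```text
the job is handed in; nothing more can be done
the job is handed in; nothing more can be done
```

The job is done and handed in, with the robot's clock at about 46 s of the 72 s allowed; the hand-in reported no verdict.

- **Tapping:** I gripped the mallet by its handle and tapped the two ends in turn, four times. That walked the drawer about 25 mm out. A fifth tap, to square it, left it about 33 mm out, more than the roughly 2 cm asked. Forces read at the wrist just after each tap were 5 N or less; blow peaks were not measured. The gripper stayed off the drawer until the mallet was down.
- **Mallet:** I stood it back upright in its original place. The last pictures put the top of its handle within 1 mm of where it was at the start.
- **Drawing out:** I gripped the right end of the front plate and straightened the remaining 2.4°. I then drew the drawer to about 100 mm out and let go with it still on the deck.
- **Placing:** I carried it level by the handle and set it in the tray.
    - The handle bar measured about 2 mm from the tray's middle, and the drawer is in line with the tray within about 0.5°.
    - Its height fits lying flat on the tray floor: the bar top is at 51–52 mm and the plate top at 32–33 mm.

**Final checks:** the tub measured within 1 mm of its first position. I checked the carton and petri dish by eye only, and they look unmoved. No final check failed. Two readings from the top camera (the tub, and most of the plate and bar) were blocked by the arm, so I relied on the side and wrist cameras there.

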